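# Lock the loaded repair jig in the snowboard spares store

## Task

Two identical repair jigs stand on the bench; one has a black mounting disc lying in its seat, the other is empty. Lock the disc in: push the lever handle of the loaded jig round through its quarter turn until it is fully against its end stop. Leave the disc in its seat, leave the empty jig's lever alone, and take the gripper away.

Things in the scene. Friction and masses are not known exactly. Their poses are not given: they have to be found in the camera images.
- lock_lever (a joint): Turn of the loaded jig's lever about its upright pivot, rad: 0 open, 1.571 locked, at the end stop; grows counter-clockwise seen from above, starts at 0 to 0.3. Stays where left, no spring; about 3 N at the grip moves it. Locked, its handle points straight away from the disc, and the short nose opposite lies 2 mm over the disc's rim. Hub: 32 mm across, top 60 mm above the bench.
- lock_lever_tip (a point): Free end of the loaded jig's handle, on its centre line, 47 mm above the bench. x points outwards along the handle, z up; the pivot is 110 mm back along -x. Level bar; the outer 62 mm is a black rubber grip 18 mm wide, 18 mm high. Beyond 65 mm from the pivot its sweep and 50 mm behind it are free above 30 mm height; stop posts (50 mm high) stand within 42 mm of the pivot.
- spare_lever_tip (a point): The same point of the identical lever on the empty jig, which also starts near its open end; to be left alone. Each jig is a fixed aluminium base 185 x 130 mm, 15 mm thick, with the lever's hub near one end and the disc's seat at the other.
- disc: The mounting disc in the loaded jig: black plastic, 96 mm across, 12 mm thick, about 90 g, four slots; loose between three low pins, its centre 70 mm from the lever's pivot. Origin: centre of its underside, 15 mm above the bench. (A like disc lies on the bare bench as a spare.)
Things that resemble listed ones, but are neither listed nor needed, are in the scene too. What is shaped like the disc but purple or red is not meant.

How it is judged:
At the end, for the whole second after the job is handed in: The loaded jig's lever rests within 10 degrees of its locked end stop (above 1.40 rad), the disc lies still within 15 mm of where it was, and the empty jig's lever tip is within 15 mm of where it was (value of joint lock_lever above 1.4 rad and velocity of joint lock_lever below 0.05 rad/s and distance of each of disc, spare_lever_tip from where it was at the start of the episode below 0.015 m and linear speed of disc below 0.02 m/s); the robot touches nothing.
It fails at once if the empty jig's lever is pushed: its tip moves 15 mm or more (distance of spare_lever_tip from where it was at the start of the episode above 0.015 m).
It fails at once if the disc is knocked 15 mm or more from where it lay (distance of disc from where it was at the start of the episode above 0.015 m).
It also fails if it takes over 32 s, if anything falls off the work surface, if the arm or the gripper's body presses on something with over 40 N, if the wrist force passes 120 N, or if a joint passes its speed limit or range.

## Robot

A 7-joint arm with a two-finger parallel gripper is mounted at the origin on the work surface. World frame = base frame: x ahead of the robot, y to its left, z up, the work surface at z = 0. Lengths are in m, angles in rad, forces in N, time in s.
With the tool pointing down it reaches from about 0.4 to 0.85 m from the base axis. Payload 4.4 kg.
Tool frame: the origin (TCP) lies midway between the tips of the shut fingers; the grasp point (between the pads) lies 19 mm behind it; z points along the fingers, x is the direction in which the jaws open and shut, and the axes are right-handed (so a half turn about z gives the same grasp; the last joint's range is limited). The gripper opens to 94 mm and grips with 3 to 60 N. Pads are 16 mm wide; open, the fingers measure 119 mm over their backs; the gripper's body (75 mm by 177 mm) begins 78 mm behind the grasp point.
Start: joints at [1.088, 0.628, 0.038, 1.517, -0.027, 0.996, -0.02], TCP at [0.263, -0.594, 0.205] pointing down, gripper open.
Joint ranges: [-3.06, 3.06], [-0.37, 2.12], [-1.25, 1.32], [0.18, 2.47], [-1.1, 4.24], [0.23, 1.98], [-2.94, 2.94]. Speed limits (rad/s): [2.57, 2.57, 3.14, 3.14, 3.14, 3.14, 3.14].

## Interface

Orientations are given as [roll, pitch, yaw] about the fixed x, y, z axes, in that order (R = Rz(yaw) Ry(pitch) Rx(roll)).
In Python, from rig import robot, eyes, ticket gives the robot as it stands.
- The arm moves only by the shell command python3 -m handwheel 'ROWS' [FORCE]. ROWS is JSON, a list of rows, each a list of 3 entries, a list of its own where there are three numbers: the opening, from -1 (shut) to 1 (fully open), so that 0 is half open, then the shift along the tool's x, y, z in units of 0.5 m (1.0 is 0.5 m), then the turn, a rotation vector about the tool's x, y, z in units of 120 degrees (1.0 is 120 degrees). A call has 1 to 10 rows; each row is the pose to reach, as a shift and turn from the pose commanded when the call began, along the tool's axes at that moment; what a row does not reach only later rows make up. A row lasts 1/8 s, in which the tool goes at most 62.5 mm and 10.7 degrees, less where a joint would pass 70% of its speed; a pose out of reach is approached as far as the arm can. A call with a number of a shift or a turn outside -1 to 1 is refused whole. A call with a gripper value outside its range is refused whole. The fingers move at their own pace and stop on an object; FORCE is the grip in N (left out, the last holds). Time passes only in rows, so rows that repeat a pose let the fingers close. It gives the time, the measured TCP pose, the force and the opening at its end, in the units of the state.
- robot.state(): the state, without advancing time (a new reading comes with each control period).
- eyes.capture(name): name is "side" or "top"; returns the picture (480x640x3 uint8, blue, green, red); there is no depth.
- eyes.calibration(name): a dict with "intrinsics" (3x3 intrinsics, pixels), "R" (3x3) and "t" (3): a world point X has camera coordinates R X + t. Camera axes: x right, y down, z forward; pixel columns grow to the right and rows downward; lengths in m; the calibration is good to about 2 mm. A picture is of the moment at which its call begins. calibration takes no time and is no camera call.
- ticket.finish_job(): hands the job in, once; it reports no verdict.
The state is a dict: "clock": time; "qpos": joint angles; "qvel": joint speeds; "joint_efforts": joint torques, N m; "position": TCP position; "eef_rot": TCP orientation; "ft_force": force on the tool from outside, world axes, zero at the start; "wrist_torque": the same for the moment, N m; "gripper_width": finger opening in m.
Only numpy, scipy, OpenCV 4.12 (cv2) and the standard library are available. Lean on these libraries where they do the work, as an engineer would, in place of code of your own. Each camera call takes 0.05 s, during which the arm holds its last target.

## Working session

There is one attempt and no reset: what is moved stays moved. The work goes in short steps, Python scripts to look and compute and a shell command to move; the robot and the scene stay as the last step left them, time stands still between calls to the robot, and variables do not carry over. Pictures are saved under pics/ and viewed, and the job is handed in when it is done.

```bash
mkdir -p pics; ls; python3 - <<'E'
from rig import robot, eyes
import cv2
print(robot.state())
for n in("side","top"):
    cv2.imwrite(f"pics/{n}0.png",eyes.capture(n)); c=eyes.calibration(n); print(n,c)
E
```

```text
pics
{'clock': 0.0, 'qpos': array([ 1.08820222,  0.62929843,  0.03843348,  1.51835294, -0.0269918 ,
        0.99627733, -0.01998504]), 'qvel': array([-0.00010177, -0.00040488,  0.00019281,  0.00063683, -0.00107826,
        0.00201475, -0.00049495]), 'joint_efforts': array([ 6.80022495e-04, -5.49722028e+01,  1.14318766e+00, -1.86636311e+01,
       -5.23871183e-02,  2.36371311e-02,  1.47723104e-04]), 'position': array([ 0.26290546, -0.59374576,  0.20458969]), 'eef_rot': array([ 3.14156971e+00,  1.81818369e-03, -1.15397562e+00]), 'ft_force': array([-0.18788957,  0.38578716,  1.02742077]), 'wrist_torque': array([0.06526349, 0.03082056, 0.00113721]), 'gripper_width': 0.09429810669330754}
side {'intrinsics': array([[474.68368215,   0.        , 316.62889023],
       [  0.        , 474.68368215, 243.80060424],
       [  0.        ,   0.        ,   1.        ]]), 'R': array([[-0.78918494, -0.61413792, -0.00466259],
       [-0.42087526,  0.5463346 , -0.72414261],
       [ 0.44727077, -0.56952008, -0.6896345 ]]), 't': array([0.49875079, 0.2715865 , 0.83313887])}
top {'intrinsics': array([[495.5882738 ,   0.        , 310.61952792],
       [  0.        , 495.5882738 , 238.61432865],
       [  0.        ,   0.        ,   1.        ]]), 'R': array([[ 9.05049314e-03, -9.99956677e-01,  2.17554356e-03],
       [-9.83758057e-01, -9.29388346e-03, -1.79258775e-01],
       [ 1.79271228e-01, -5.17828188e-04, -9.83799552e-01]]), 't': array([0.0461122 , 0.59055316, 1.0263871 ])}
```

View pics/top0.png

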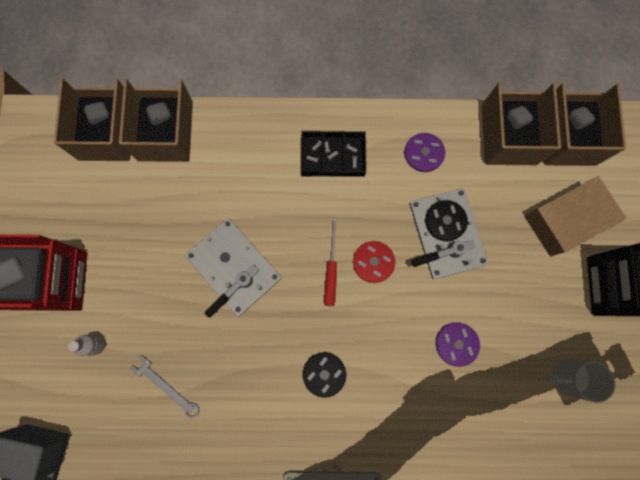

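View pics/side0.png

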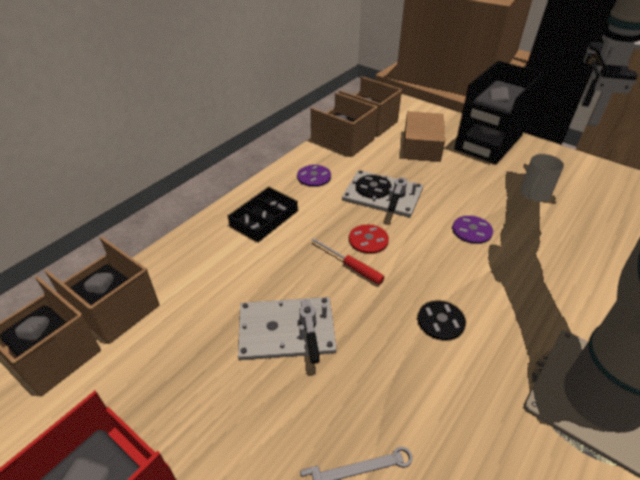

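Two jigs in the top view: the left one at about (235,267), whose seat is empty, and the right one at about (448,232), with a black disc at (446,219). The black disc at (324,375) lies on the bare bench, and the purple and red ones are not meant. So the right jig is loaded. Its handle tip is near (408,261) and its hub near (462,248). I'll confirm with crops and measure.

```bash
cat > h.py <<'E'
import numpy as np
from rig import eyes
def ray(n,u,v,z):
    c=eyes.calibration(n);R=np.array(c["R"]);t=np.array(c["t"]);K=np.array(c["intrinsics"])
    d=R.T@np.linalg.solve(K,[u,v,1]);o=-R.T@t
    return o+d*(z-o[2])/d[2]
def proj(n,X):
    c=eyes.calibration(n);p=np.array(c["intrinsics"])@(np.array(c["R"])@np.array(X)+np.array(c["t"]));return p[:2]/p[2]
E
python3 - <<'E'
import cv2,numpy as np
t=cv2.imread("pics/top0.png");s=cv2.imread("pics/side0.png")
a=cv2.resize(t[180:290,390:500],(550,550)[:2],interpolation=cv2.INTER_CUBIC)
cv2.imwrite("pics/ct.png",a)
cv2.imwrite("pics/cs.png",cv2.resize(s[160:225,335:435],(800,520),interpolation=cv2.INTER_CUBIC))
from h import *
m=(t.max(2)<70).astype(np.uint8); m[:, :395]=0;m[:,495:]=0;m[:180]=0;m[290:]=0
n,l,st,ce=cv2.connectedComponentsWithStats(m)
for i in range(1,n):
    if st[i,4]>30: print(st[i],ce[i])
for n,u,v,z in[("top",446.5,219.5,.027),("top",462,247,.06),("top",408,261.5,.047)]: print(ray(n,u,v,z))
E
```

```text
[ 425  200   44   48 1188] [445.83585859 220.7020202 ]
[410 246  31  20 243] [425.09053498 257.83950617]
[ 0.64149318 -0.25373336  0.027     ]
[ 0.57356344 -0.27551556  0.06      ]
[ 0.5426763  -0.16060759  0.047     ]
```

View pics/ct.png

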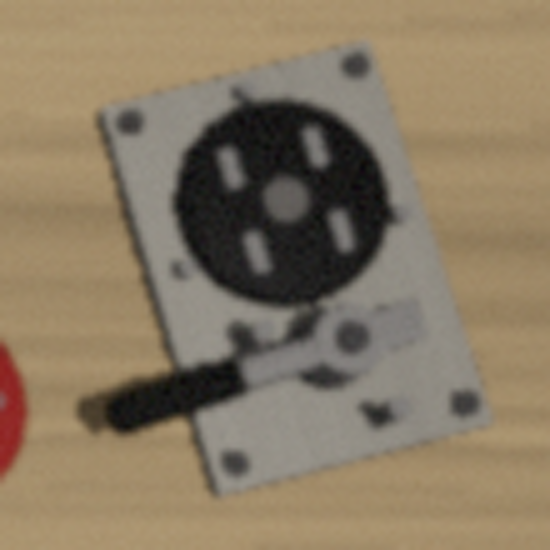

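View pics/cs.png

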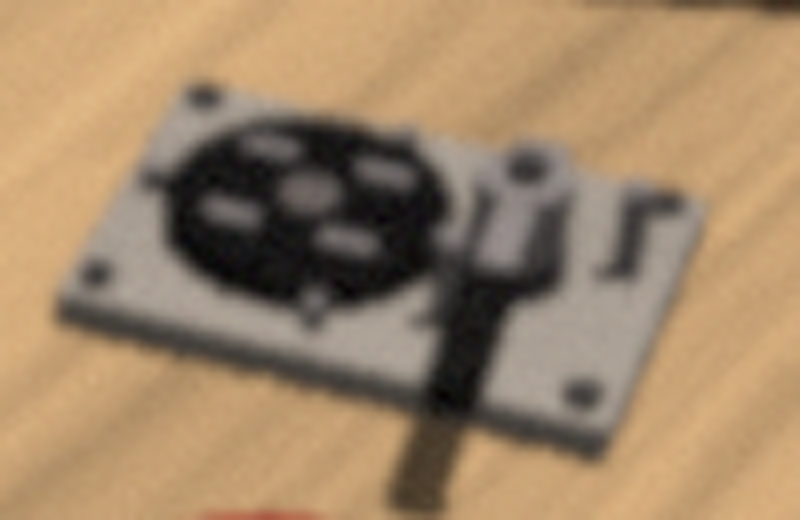

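The crops confirm it: the disc is in its seat, with the hub bolt at about (460.4,247.4), the disc centre at (447.2,220) and the grip's free end at about (412.5,262.5). The brown patch beyond that end is shadow.

```bash
python3 - <<'E'
from h import *
from rig import robot
D=ray("top",447.2,220,.027);P=ray("top",460.4,247.4,.06);T=ray("top",412.3,262.6,.054)
Ps=ray("side",335+525/8,160+165/8,.06);Ds=ray("side",335+310/8,160+190/8,.027)
print(D,Ds,P,Ps,T,"DP",np.linalg.norm((D-P)[:2]),"PT",np.linalg.norm((T-P)[:2]))
lock=np.arctan2(*(P-D)[1::-1]);cur=np.arctan2(*(T-P)[1::-1])
print("lock",lock,"cur",cur,"q",cur-lock+1.571)
print(robot.state()["clock"])
E
```

```text
[ 0.64035643 -0.2552626   0.027     ] [ 0.64106873 -0.25625868  0.027     ] [ 0.57265522 -0.27201834  0.06      ] [ 0.5720371  -0.26949797  0.06      ] [ 0.53941103 -0.1684392   0.054     ] DP 0.06974387614366517 PT 0.10878334339775758
lock -2.8989726153260507 cur 1.8813648263701848 q 6.351337441696235
0.1
```

Distances check out: pivot–disc 69.7 mm against 70, and tip 109 mm against 110, with the lever at about 0.07 rad. I'll push with shut fingers from behind the grip, turning the tool along with the lever.

```bash
cat >> h.py <<'E'
from scipy.spatial.transform import Rotation as Ro
P=np.array([.5723,-.2708]);LOCK=3.384
def pose(q,r,d,z):
    a=LOCK-1.571+q
    p=P+r*np.array([np.cos(a),np.sin(a)])+d*np.array([np.sin(a),-np.cos(a)])
    return np.array([*p,z]),Ro.from_euler('xyz',[np.pi,0,a-np.pi])
def rows(wps,base=None):
    # wps (q,r,d,z) -> shift/turn units from current pose (or base)
    from rig import robot
    s=robot.state()
    p0,R0=(s["position"],Ro.from_euler('xyz',s["eef_rot"])) if base is None else pose(*base)
    for w in wps:
        p,R=pose(*w);print(w,p.round(3),(R0.inv().apply(p-p0)/.5).round(3).tolist(),((R0.inv()*R).as_rotvec()/np.radians(120)).round(3).tolist())
E
python3 -c "
from h import *
rows([(.068,.09,.034,.2),(.068,.09,.034,.039)])"
```

```text
(0.068, 0.09, 0.034, 0.2) [ 0.577 -0.175  0.2  ] [-0.512, -0.914, 0.01] [0.0, 0.001, 0.051]
(0.068, 0.09, 0.034, 0.039) [ 0.577 -0.175  0.039] [-0.511, -0.914, 0.332] [0.0, 0.001, 0.051]
```

```bash
python3 -m handwheel '[[-1,[-0.06,-0.11,0],[0,0,0]],[-1,[-0.12,-0.22,0],[0,0,0]],[-1,[-0.18,-0.33,0],[0,0,0]],[-1,[-0.25,-0.44,0],[0,0,0]],[-1,[-0.31,-0.55,0],[0,0,0.05]],[-1,[-0.37,-0.66,0],[0,0,0.05]],[-1,[-0.43,-0.77,0],[0,0,0.05]],[-1,[-0.51,-0.91,0.01],[0,0,0.05]],[-1,[-0.51,-0.914,0.01],[0,0,0.051]],[-1,[-0.51,-0.914,0.01],[0,0,0.051]]]' 20
python3 - <<'E'
from h import *
from rig import eyes
import cv2
rows([(.068,.09,.034,.2),(.068,.09,.034,.039)])
for n in("top","side"): cv2.imwrite(f"pics/{n}1.png",eyes.capture(n))
E
```

```text
clock: 1.35
position: [0.5785, -0.1737, 0.1998]
eef_rot: [3.141, 0.001, -1.256]
ft_force: [-0.7, -1.0, 0.0]
gripper_width: 0.0006
(0.068, 0.09, 0.034, 0.2) [ 0.577 -0.175  0.2  ] [0.001, 0.003, -0.0] [0.0, 0.001, 0.002]
(0.068, 0.09, 0.034, 0.039) [ 0.577 -0.175  0.039] [0.002, 0.003, 0.322] [0.0, 0.001, 0.002]
```

View pics/side1.png

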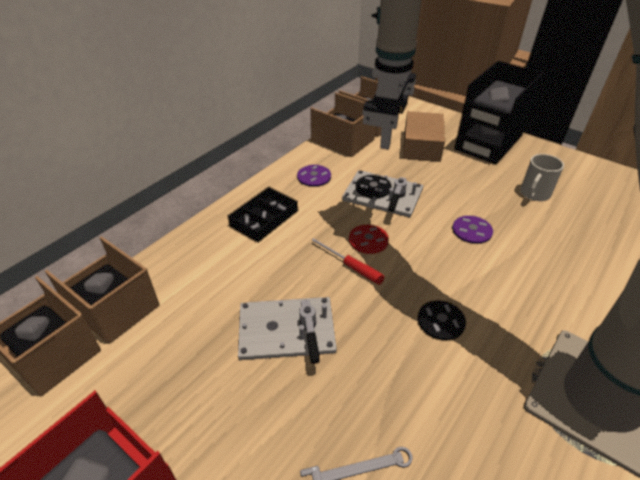

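The side view shows the shut fingers at about (387,140), clear above the loaded jig's handle. Nothing has moved. I'll descend.

```bash
python3 -m handwheel '[[-1,[0,0,0.1],[0,0,0]],[-1,[0,0,0.2],[0,0,0]],[-1,[0,0,0.26],[0,0,0]],[-1,[0,0,0.3],[0,0,0]],[-1,[0,0,0.322],[0,0,0]],[-1,[0,0,0.322],[0,0,0]]]'
python3 - <<'E'
from h import *
from rig import eyes
import cv2
q=[.068,.3,.5,.7,.9,1.1,1.3,1.45,1.571]
rows([(x,.09,.017,.039) for x in q])
a=eyes.capture("top")[180:290,380:500];b=eyes.capture("side")[100:225,320:440]
cv2.imwrite("pics/c2.png",np.hstack([cv2.resize(a,(400,366)),cv2.resize(b,(352,366))]))
E
```

```text
clock: 2.2
position: [0.5769, -0.1775, 0.0393]
eef_rot: [3.14, 0.0, -1.263]
ft_force: [-0.5, -0.4, 0.1]
gripper_width: 0.0006
(0.068, 0.09, 0.017, 0.039) [ 0.561 -0.18   0.039] [-0.005, 0.032, 0.001] [0.001, 0.0, -0.001]
(0.3, 0.09, 0.017, 0.039) [ 0.54  -0.185  0.039] [-0.008, 0.074, 0.001] [0.001, 0.0, -0.112]
(0.5, 0.09, 0.017, 0.039) [ 0.524 -0.193  0.039] [-0.003, 0.11, 0.001] [0.001, 0.0, -0.207]
(0.7, 0.09, 0.017, 0.039) [ 0.509 -0.204  0.039] [0.01, 0.145, 0.001] [0.001, 0.0, -0.303]
(0.9, 0.09, 0.017, 0.039) [ 0.498 -0.218  0.039] [0.029, 0.176, 0.001] [0.001, 0.0, -0.398]
(1.1, 0.09, 0.017, 0.039) [ 0.488 -0.234  0.039] [0.054, 0.203, 0.001] [0.001, 0.0, -0.494]
(1.3, 0.09, 0.017, 0.039) [ 0.483 -0.251  0.039] [0.083, 0.224, 0.001] [0.0, 0.0, -0.589]
(1.45, 0.09, 0.017, 0.039) [ 0.481 -0.265  0.039] [0.108, 0.236, 0.001] [0.0, 0.0, -0.661]
(1.571, 0.09, 0.017, 0.039) [ 0.481 -0.276  0.039] [0.129, 0.243, 0.001] [0.0, 0.0, -0.719]
```

View pics/c2.png

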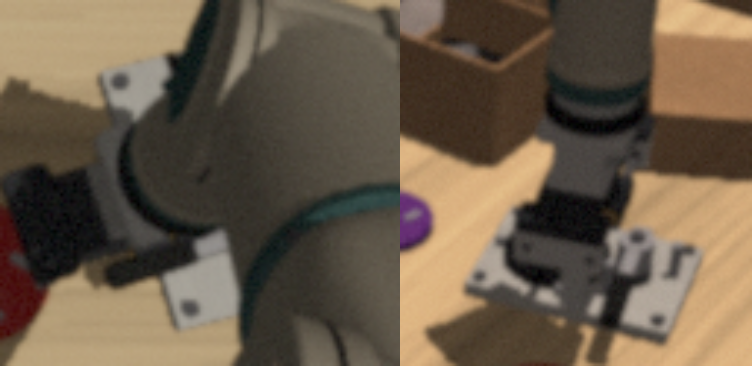

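The fingers are down on the disc side of the handle, level with the grip and not touching it. Now I'll push round gently.

```bash
python3 -m handwheel '[[-1,[-0.005,0.016,0],[0,0,0]],[-1,[-0.005,0.032,0],[0,0,0]],[-1,[-0.007,0.053,0],[0,0,-0.055]],[-1,[-0.008,0.074,0],[0,0,-0.112]],[-1,[-0.006,0.092,0],[0,0,-0.16]],[-1,[-0.003,0.11,0],[0,0,-0.207]],[-1,[0.003,0.128,0],[0,0,-0.255]],[-1,[0.01,0.145,0],[0,0,-0.303]]]'
python3 - <<'E'
from h import *
rows([(x,.09,.017,.039) for x in [.7,.8,.9,1,1.1,1.2,1.3,1.4,1.45,1.5,1.571]])
E
```

```text
clock: 3.3
position: [0.5102, -0.2022, 0.0401]
eef_rot: [-3.14, -0.0, -0.622]
ft_force: [0.4, 1.6, 1.2]
gripper_width: 0.0005
(0.7, 0.09, 0.017, 0.039) [ 0.509 -0.204  0.039] [0.001, 0.004, 0.002] [-0.001, -0.0, 0.003]
(0.8, 0.09, 0.017, 0.039) [ 0.503 -0.211  0.039] [-0.002, 0.022, 0.002] [-0.001, -0.0, -0.045]
(0.9, 0.09, 0.017, 0.039) [ 0.498 -0.218  0.039] [-0.002, 0.04, 0.002] [-0.001, -0.0, -0.092]
(1, 0.09, 0.017, 0.039) [ 0.493 -0.226  0.039] [-0.001, 0.059, 0.002] [-0.001, -0.0, -0.14]
(1.1, 0.09, 0.017, 0.039) [ 0.488 -0.234  0.039] [0.002, 0.077, 0.002] [-0.001, -0.0, -0.188]
(1.2, 0.09, 0.017, 0.039) [ 0.485 -0.242  0.039] [0.006, 0.094, 0.002] [-0.001, -0.0, -0.236]
(1.3, 0.09, 0.017, 0.039) [ 0.483 -0.251  0.039] [0.013, 0.112, 0.002] [-0.001, -0.0, -0.283]
(1.4, 0.09, 0.017, 0.039) [ 0.481 -0.26   0.039] [0.021, 0.128, 0.002] [-0.001, -0.0, -0.331]
(1.45, 0.09, 0.017, 0.039) [ 0.481 -0.265  0.039] [0.025, 0.136, 0.002] [-0.001, -0.0, -0.355]
(1.5, 0.09, 0.017, 0.039) [ 0.481 -0.269  0.039] [0.03, 0.144, 0.002] [-0.001, -0.0, -0.379]
(1.571, 0.09, 0.017, 0.039) [ 0.481 -0.276  0.039] [0.038, 0.154, 0.002] [-0.001, -0.0, -0.413]
```

```bash
python3 -m handwheel '[[-1,[-0.002,0.02,0],[0,0,-0.045]],[-1,[-0.002,0.037,0],[0,0,-0.092]],[-1,[-0.001,0.056,0],[0,0,-0.14]],[-1,[0.002,0.074,0],[0,0,-0.188]],[-1,[0.006,0.091,0],[0,0,-0.236]],[-1,[0.013,0.109,0],[0,0,-0.283]],[-1,[0.021,0.125,0],[0,0,-0.331]],[-1,[0.025,0.133,0],[0,0,-0.355]],[-1,[0.025,0.133,0],[0,0,-0.355]]]'
python3 - <<'E'
from h import *
from rig import eyes
import cv2
rows([(x,.09,.017,.039) for x in [1.45,1.5,1.571,1.6]])
a=eyes.capture("top")[180:300,380:500];b=eyes.capture("side")[100:225,320:440]
cv2.imwrite("pics/c3.png",np.hstack([cv2.resize(a,(380,380)),cv2.resize(b,(380,380))]))
E
```

```text
clock: 4.42
position: [0.4806, -0.2647, 0.0397]
eef_rot: [3.141, 0.0, 0.116]
ft_force: [0.6, 0.5, 0.2]
gripper_width: 0.0007
(1.45, 0.09, 0.017, 0.039) [ 0.481 -0.265  0.039] [0.001, 0.0, 0.001] [0.0, 0.0, -0.003]
(1.5, 0.09, 0.017, 0.039) [ 0.481 -0.269  0.039] [-0.001, 0.009, 0.001] [0.0, 0.0, -0.026]
(1.571, 0.09, 0.017, 0.039) [ 0.481 -0.276  0.039] [-0.002, 0.022, 0.001] [0.0, 0.0, -0.06]
(1.6, 0.09, 0.017, 0.039) [ 0.481 -0.279  0.039] [-0.002, 0.028, 0.001] [0.0, 0.0, -0.074]
```

View pics/c3.png

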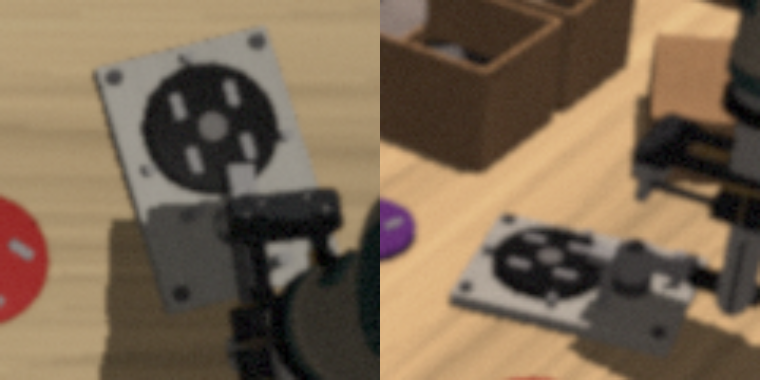

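The nose now lies over the disc's rim at about (240,180) in the left half of the crop, and the disc hasn't moved. I'll go on slowly to the end stop, watching the force.

```bash
python3 -m handwheel '[[-1,[0,0.009,0],[0,0,-0.026]],[-1,[-0.002,0.016,0],[0,0,-0.044]],[-1,[-0.002,0.022,0],[0,0,-0.06]],[-1,[-0.002,0.022,0],[0,0,-0.06]]]'; python3 -m handwheel '[[-1,[0,0.004,0],[0,0,0]],[-1,[0,0.004,0],[0,0,0]]]'
```

```text
clock: 5.03
position: [0.4817, -0.2757, 0.0395]
eef_rot: [3.141, -0.0, 0.242]
ft_force: [-0.6, 0.8, 0.5]
gripper_width: 0.0004
clock: 5.28
position: [0.482, -0.2774, 0.0394]
eef_rot: [-3.142, 0.0, 0.243]
ft_force: [-1.0, 0.7, 1.0]
gripper_width: 0.0007
```

```bash
for i in 1; do python3 -m handwheel '[[-1,[0,0.003,0],[0,0,0]],[-1,[0,0.006,0],[0,0,0]],[-1,[0,0.006,0],[0,0,0]]]'; done
```

```text
clock: 5.65
position: [0.4825, -0.2799, 0.0394]
eef_rot: [-3.141, 0.001, 0.243]
ft_force: [-2.3, 2.3, -0.3]
gripper_width: 0.0004
```

```bash
python3 -m handwheel '[[-1,[0,0.003,0],[0,0,0]],[-1,[0,0.006,0],[0,0,0]],[-1,[0,0.006,0],[0,0,0]]]'
```

```text
clock: 6.02
position: [0.4825, -0.2801, 0.0393]
eef_rot: [-3.138, 0.002, 0.244]
ft_force: [-5.0, 8.5, 4.9]
gripper_width: 0.0005
```

The TCP stopped advancing (0.2 mm for a 3 mm command) while the force rose to about 10 N, well above the 3 N the lever needs. That is the end stop. I'll back off, lift away and look.

```bash
python3 -m handwheel '[[-1,[0,-0.03,0],[0,0,0]],[-1,[0,-0.06,0],[0,0,0]],[-1,[0,-0.06,0],[0,0,0]],[-1,[0,-0.06,-0.1],[0,0,0]],[-1,[0,-0.06,-0.2],[0,0,0]],[-1,[0,-0.06,-0.3],[0,0,0]],[-1,[-0.1,-0.06,-0.36],[0,0,0]],[-1,[-0.2,-0.06,-0.36],[0,0,0]],[-1,[-0.3,-0.06,-0.36],[0,0,0]],[-1,[-0.3,-0.06,-0.36],[0,0,0]]]'
python3 - <<'E'
from h import *
from rig import eyes
import cv2
A=eyes.capture("top");cv2.imwrite("pics/top4.png",A);b=eyes.capture("side")[150:225,330:440]
cv2.imwrite("pics/c4.png",np.hstack([cv2.resize(A[180:300,380:500],(380,380)),cv2.resize(b,(400,380))]))
B=cv2.imread("pics/top0.png");print("spare diff",cv2.absdiff(A,B)[215:320,185:285].mean())
E
```

```text
clock: 7.28
position: [0.327, -0.2919, 0.2196]
eef_rot: [3.141, 0.003, 0.237]
ft_force: [0.3, 0.3, 0.4]
gripper_width: 0.0006
spare diff 3.5585714285714287
```

View pics/c4.png

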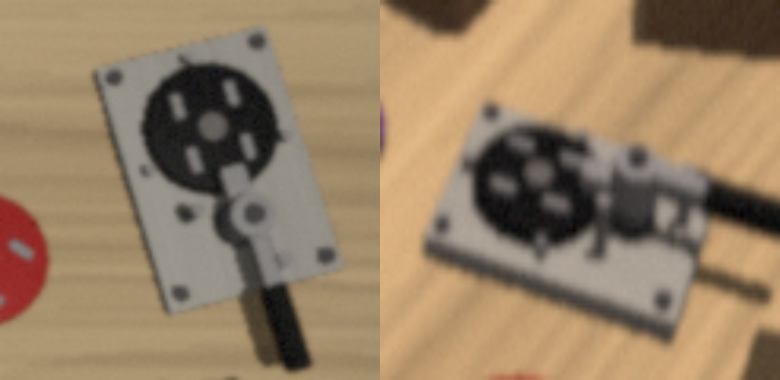

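View pics/top4.png

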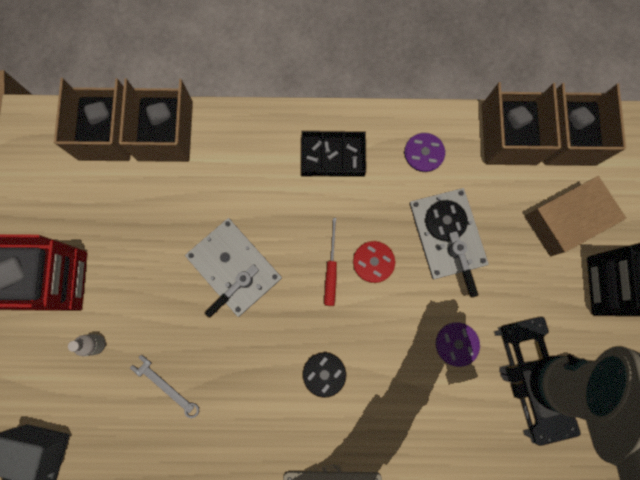

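```bash
python3 - <<'E'
from h import *
from rig import ticket,robot
T=ray("top",473.8,295.3,.054);Pp=ray("top",460.4,247.4,.06);v=T-Pp
a=np.arctan2(v[1],v[0])%(2*np.pi);print("q",a-LOCK+1.571,np.linalg.norm(v[:2]),"disc",ray("top",447.3,219.8,.027)); print(robot.state()["qvel"].round(3))
if a-LOCK+1.571>1.45: print(ticket.finish_job())
E
```

```text
q 1.5753389567269946 0.10555623424411077 disc [ 0.64081923 -0.25550628  0.027     ]
[-0.03   0.016 -0.016 -0.019 -0.001  0.     0.   ]
the job is handed in; nothing more can be done
None
```

I pushed the loaded jig's lever counter-clockwise with the shut fingers until it reached its end stop. I then backed off, lifted the gripper clear and handed the job in at about 7.4 s.

- **Lever:** At the stop, the fingers moved only 0.2 mm for a 3 mm command while the force rose to about 10 N. The final picture puts the lever at about 1.575 rad (1.571 is locked), with its nose over the disc's rim. In that view the handle tip measured 106 mm from the pivot instead of 110 mm, an error I put down to reading the tip's pixel by eye.
- **Disc:** It moved less than 1 mm by the camera measurement, which is within the measuring error.
- **Empty jig's lever:** It looks unchanged in the pictures, and I never went near it. I compared before and after images of it but did not measure its tip.
- **Gripper:** It is clear of everything, at about 0.22 m height, with the force reading near zero. The arm still had a slight settling motion of up to 0.03 rad/s when I handed in.

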